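# Shut the leak-test chamber and set its bleed valve

### The job

Get the pack leak test ready: first swing the yellow flap of the white test chamber fully shut so that its tab sits down behind the front rim, then take the red valve wheel by its orange handle, turn it clockwise until it is shut against its stop and back it off exactly two turns. Finish while still gripping the handle, holding the wheel still there with the flap left shut, and do not disturb the other things on the bench.

Things in the scene. Friction and masses are not known exactly. Their poses are not given: they have to be found in the camera images.
- chamber: white leak-test chamber fixed to the bench: open-topped box 160 (x) x 220 (y) x 100 mm high, 6 mm walls, a blue battery pack clamped inside. Origin: centre of its underside. Its -x side is the front rim, its +x side carries the flap's hinge.
- flap_hinge (a point): point on the flap's hinge line, midway along it, on the chamber's rear (+x) rim 100 mm above the bench; the hinge line runs along the chamber's y axis
- flap_edge (a point): middle of the flap's free edge, on its outer face, 160 mm from the hinge. The flap is a yellow steel plate 160 long from the hinge, 220 wide and 6 mm thick (0.25 kg); near this edge a 90 mm wide, 18 mm deep steel tab points inward.
- flap (a joint): opening angle of the flap (rad): 0 is shut, lying flat on the chamber with its tab down behind (inside) the front rim; about 1.57 is upright, more leans back over the +x side, limit 1.9. The stiff hinge stays where it is left, so it must be pushed all the way (about 2 N at the free edge).
- valve: bleed valve fixed to the bench: grey 100 x 100 x 40 mm block with pipe stubs along its y axis, brass bonnet, red handwheel. Origin: centre of its underside, on the wheel's axis. A white pointer on the block lies on its -x side: the orange handle stands straight above it when the valve is shut at its stop.
- wheel_axis (a point): point on the wheel's vertical axis at the height of the rim's top, 99 mm above the bench. Red wheel: rim circle 60 mm radius, bar 12 mm thick, three spokes and a low hub.
- wheel (a joint): angle of the wheel (rad), 0 = shut at its hard stop, growing counterclockwise seen from above as it opens (6.283 a turn, limit 18.85). At the start it is between 0.3 and 0.95 turns open. It turns clockwise to shut. It needs about 2 to 3 N at the handle and stays where it is left.
- crank: orange upright revolving handle on the wheel's rim, 60 mm from the axis, diameter 22 mm, 47 mm tall. Origin: centre of its foot, 100 mm above the bench. It spins freely about its own vertical axis, so the hand can carry it round without turning. At wheel angle q it lies in the valve's frame at (-60 cos q, -60 sin q) mm.
- crank_mid (a point): point on the handle's axis 26 mm above its foot (126 mm above the bench), the place to grip. The handle sits on a rubber bush that gives up to 6 mm in or out along the wheel's radius (1.2 N per mm)
- pack_a: bystander: lower of the two stacked loose blue battery packs, 140 x 90 x 65 mm; origin under its centre. Leave all bystanders alone
- pack_b: bystander: upper stacked pack, resting on pack_a, 140 x 90 x 65 mm; origin under its centre
- pack_c: bystander: single loose blue battery pack, 140 x 90 x 65 mm; origin under its centre
- scanner: bystander: black and yellow barcode scanner lying flat, about 170 x 64 x 42 mm; origin under its centre
- mouse: bystander: black computer mouse 105 x 60 x 33 mm; origin under its centre
- driver: bystander: red-handled screwdriver 170 mm long lying along its x axis; origin under its centre
- tape: bystander: yellow tape roll 84 mm across, 24 mm high; origin under its centre
There are look-alikes about, which are no part of the job. Leave any pink or turquoise look-alike of the valve alone.

How it is judged:
On the way, in this order (a step that is already met when the one before it is completed fails the run):
1. the flap is fully shut, its tab behind the rim (value of joint flap below 0.04 rad), for 0.2 s.
2. the valve is shut at its stop (within 0.06 rad) with the flap shut (value of joint wheel below 0.06 rad and value of joint flap below 0.04 rad), for 0.2 s.
At the end, for the whole second after the job is handed in: The flap is shut (within 0.04 rad), the wheel stands still two turns (12.57 rad, within 0.2 rad or about 11 degrees) open from its stop, and the fingers still grip the handle (over 2 N, TCP within 30 mm of the handle's grip point) (value of joint flap below 0.04 rad and value of joint wheel between 12.366 and 12.766 rad and velocity of joint wheel between -0.1 and 0.1 rad/s and contact force between the fingers and crank above 2 N and distance between the grasp point and crank_mid below 0.03 m); the arm keeps its last pose, push and grip.
It fails at once if a bystander is moved by more than 30 mm (distance of any of pack_a, pack_b, pack_c, scanner, mouse, driver, tape from where it was at the start of the episode above 0.03 m).
It also fails if it takes over 72 s, if anything falls off the work surface, if the arm or the gripper's body presses on something with over 40 N, if the wrist force passes 120 N, or if a joint passes its speed limit or range.

### The arm

A 6-joint arm with a two-finger parallel gripper is mounted at the origin on the work surface. World frame = base frame: x ahead of the robot, y to its left, z up, the work surface at z = 0. Lengths are in m, angles in rad, forces in N, time in s.
With the tool pointing down it reaches from about 0.4 to 0.825 m from the base axis. Payload 7 kg.
Tool frame: the origin (TCP) lies between the finger pads, 19 mm behind the fingertips; this is the grasp point; z points along the fingers, y is the direction in which the jaws open and shut (so a half turn about z gives the same grasp; the last joint's range is limited). The gripper opens to 88 mm and grips with 3 to 60 N. Pads are 19 mm wide; open, the fingers measure 130 mm over their backs; the gripper's body (78 mm by 193 mm) begins 47 mm behind the grasp point.
Start: joints at [-1.057, 0.359, 0.012, 0, -1.224, -0.288], TCP at [0.151, -0.658, 0.245] pointing down, gripper open.
Joint ranges: [-3.07, 3.07], [-1.43, 2.12], [-1.02, 1.25], [-3.03, 1.67], [-3.05, -0], [-3.03, 3.03]. Speed limits (rad/s): [2.39, 2.39, 3.01, 3.14, 3.14, 3.14].

### API

Orientations are given as [roll, pitch, yaw] about the fixed x, y, z axes, in that order (R = Rz(yaw) Ry(pitch) Rx(roll)).
In Python, from station import arm gives the robot as it stands.
- The arm moves only by the shell command python3 -m inch 'ROWS' [FORCE]. ROWS is text: rows parted by semicolons, each of 7 numbers parted by spaces: the closure, from 0 (fully open) to 1 (shut), then the shift along the tool's x, y, z each as a share of 300 mm, from -1 to 1, then the turn, a rotation vector about the tool's x, y, z each as a share of 60 degrees, from -1 to 1. In form: grip tx ty tz rx ry rz; .... A call has 1 to 12 rows; each row is the pose to reach, as a shift and turn from the pose commanded when the call began, along the tool's axes at that moment; what a row does not reach only later rows make up. A row lasts 1/10 s, in which the tool goes at most 50 mm and 8.59 degrees, less where a joint would pass 70% of its speed; a pose out of reach is approached as far as the arm can. A call with a number of a shift or a turn outside -1 to 1 is refused whole. A call with a gripper value outside its range is refused whole. The fingers move at their own pace and stop on an object; FORCE is the grip in N (left out, the last holds). Time passes only in rows, so rows that repeat a pose let the fingers close. It gives the time, the measured TCP pose, the force and the opening at its end, in the units of the state.
- arm.get_state(): the state, without advancing time (a new reading comes with each control period).
- arm.grab_frame(name): name is "scene" or "top" or "wrist"; returns a dict with "img" (400x640x3 uint8, red, green, blue), "range_z" (400x640 float32, m along the optical axis (not along the pixel's ray), 0 where there is no reading), "fx", "fy", "cx", "cy" (pixels), "extrinsics" (4x4, takes a point from world to camera coordinates); the wrist camera has in their place "tool_from_camera" (4x4, takes a point from camera to tool coordinates, whose origin is the TCP and whose axes are the flange's). Camera axes: x right, y up, looking along -z (the intrinsics and any distortion apply to the point x, -y, -z); pixel columns grow to the right and rows downward; lengths in m; the calibration is good to about 2 mm. A picture is of the moment at which its call begins: read the wrist's pose just before it.
- arm.job_done(): hands the job in, once; it reports no verdict.
The state is a dict: "t": time; "q": joint angles; "qd": joint speeds; "joint_efforts": joint torques, N m; "eef_pos": TCP position; "ee_rot": TCP orientation; "force": force on the tool from outside, world axes, zero at the start; "moment": the same for the moment, N m; "width": finger opening in m.
Only numpy, scipy, OpenCV 4.12 (cv2) and the standard library are available. Lean on these libraries where they do the work, as an engineer would, in place of code of your own. Each camera call takes 0.05 s, during which the arm holds its last target.

## Working session

There is one attempt and no reset: what is moved stays moved. The work goes in short steps, Python scripts to look and compute and a shell command to move; the robot and the scene stay as the last step left them, time stands still between calls to the robot, and variables do not carry over. Pictures are saved under pics/ and viewed, and the job is handed in when it is done.

```bash
ls; mkdir -p pics; cat > h.py <<'E'
import numpy as np, cv2
from station import arm
def grab(n,fn=None):
    s=arm.get_state(); f=arm.grab_frame(n)
    if fn: cv2.imwrite('pics/'+fn,cv2.cvtColor(f['img'],cv2.COLOR_RGB2BGR))
    return s,f
E
python3 - <<'E'
from h import *
import pickle
print(arm.get_state())
for n in ['scene','top','wrist']:
    s,f=grab(n,n+'0.png'); pickle.dump((s,f),open(n+'0.pkl','wb'))
    print(n,{k:v for k,v in f.items() if k not in('img','range_z')},(f['range_z']>0).mean())
E
```

```text
pics
{'t': 0.0, 'q': array([-1.05691102e+00,  3.59371783e-01,  1.10530648e-02, -3.60213770e-04,
       -1.22413072e+00, -2.88086955e-01]), 'qd': array([ 0.00067327, -0.00222282, -0.00086282, -0.00196686,  0.00142545,
       -0.00070127]), 'joint_efforts': array([ 8.24567924e-04, -5.82715130e+01,  2.93059623e+01,  6.99720874e+00,
        6.83120350e-03, -2.33952396e-04]), 'eef_pos': array([ 0.15098165, -0.65740989,  0.24442811]), 'ee_rot': array([ 3.13991145e+00, -1.45055817e-04, -2.91591684e+00]), 'force': array([ 0.56497868,  0.36649418, -0.52046433]), 'moment': array([-0.01787102, -0.03576823, -0.02811978]), 'width': 0.08771637925887273}
scene {'fx': 377.4921411801095, 'fy': 377.4921411801095, 'cx': 324.41870877255656, 'cy': 200.28758434781417, 'extrinsics': array([[-5.60883850e-01,  8.27894493e-01, -1.22019426e-04,
         2.59420216e-01],
       [-5.26133470e-01, -3.56332301e-01,  7.72146918e-01,
         2.11237191e-01],
       [ 6.39212702e-01,  4.33148935e-01,  6.35444035e-01,
        -1.73094764e+00],
       [ 0.00000000e+00,  0.00000000e+00,  0.00000000e+00,
         1.0000
[... 190 characters left out ...]
8,  0.0396252 ],
       [ 0.99382083,  0.01199381,  0.11034632, -0.54103321],
       [-0.11015228, -0.01578868,  0.99378931, -1.38834672],
       [ 0.        ,  0.        ,  0.        ,  1.        ]])} 0.9961484375
wrist {'fx': 356.71750936119224, 'fy': 356.71750936119224, 'cx': 320.39496311053915, 'cy': 202.58021591837996, 'tool_from_camera': array([[ 1.01816620e-03,  9.69703303e-01,  2.44283579e-01,
         6.60720296e-02],
       [ 9.99999349e-01, -8.61707614e-04, -7.47347895e-04,
        -4.49441591e-05],
       [-5.14204702e-04,  2.44284181e-01, -9.69703550e-01,
        -1.40035422e-01],
       [ 0.00000000e+00,  0.00000000e+00,  0.00000000e+00,
         1.00000000e+00]])} 0.9956171875
```

View pics/top0.png

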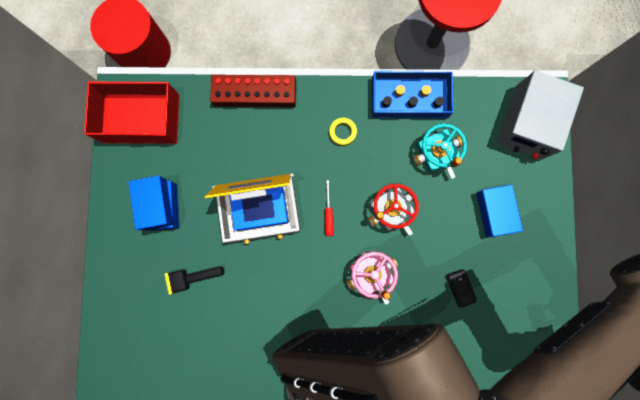

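View pics/scene0.png

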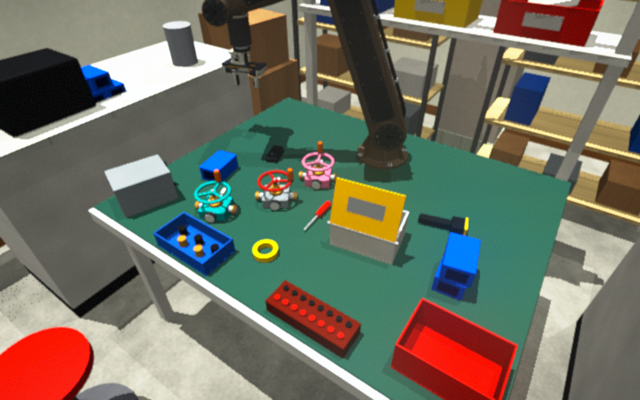

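The top view shows three valves: red at (393,207), pink at (374,275) and turquoise at (443,148). The red wheel on the grey block fits the description. The white chamber is at (258,215) with its yellow flap near upright, hinged on the upper (+x) side. Next I'll confirm with an enlarged crop and measure.

```bash
cat >> h.py <<'E'
def worldpts(f,s=None):
    """world xyz for every pixel from depth"""
    z=f['range_z']; h,w=z.shape; u,v=np.meshgrid(np.arange(w),np.arange(h))
    P=np.stack([(u-f['cx'])/f['fx']*z,-(v-f['cy'])/f['fy']*z,-z],-1)
    if 'extrinsics' in f:
        E=f['extrinsics']; return (P-E[:3,3])@E[:3,:3]
    from scipy.spatial.transform import Rotation as R
    T=f['tool_from_camera']; Pt=P@T[:3,:3].T+T[:3,3]
    return Pt@R.from_euler('xyz',s['ee_rot']).as_matrix().T+s['eef_pos']
E
python3 - <<'E'
from h import *
import pickle
s,f=pickle.load(open('top0.pkl','rb'))
im=f['img'][:,:,::-1]
a=cv2.resize(im[150:260,335:475],None,fx=4,fy=4,interpolation=cv2.INTER_CUBIC)
cv2.imwrite('pics/c_valve.png',a)
cv2.imwrite('pics/c_ch.png',cv2.resize(im[160:260,190:350],None,fx=5,fy=5,interpolation=cv2.INTER_CUBIC))
W=worldpts(f); hsv=cv2.cvtColor(f['img'],cv2.COLOR_RGB2HSV)
H,S,V=[hsv[...,i].astype(int) for i in range(3)]
uu=np.arange(640)[None,:]+0*H; vv=np.arange(400)[:,None]+0*H
box=lambda a,b,c,d:(uu>a)&(uu<b)&(vv>c)&(vv<d)
red=((H<6)|(H>174))&(S>170)&(V>100)&box(360,425,175,245)
print('red z',np.percentile(W[red][:,2],[5,25,50,75,95]))
P=W[red]; P=P[(P[:,2]>0.08)&(P[:,2]<0.115)]
# ring fit on points
A=np.c_[P[:,:2],np.ones(len(P))]
hull=cv2.convexHull(P[:,:2].astype(np.float32)).reshape(-1,2)
print('wheel ctr/r',cv2.minEnclosingCircle(hull))
o=(H>=7)&(H<=17)&(S>150)&(V>120)&box(360,425,175,245)
for p,w in zip(np.argwhere(o)[::4],W[o][::4]): print(p[::-1],w.round(3),end=' ')
wh=box(195,310,170,250)&(S<60)&(V>150)
P=W[wh]; P=P[(P[:,2]>0.09)&(P[:,2]<0.11)]
print('\nchamber',cv2.minAreaRect((P[:,:2]*1000).astype(np.float32)),len(P))
y=(H>18)&(H<32)&(S>150)&(V>80)&box(195,310,165,205)
P=W[y]; print('flap',P.min(0),P.max(0)); 
top=P[P[:,2]>P[:,2].max()-0.02]; print(top.mean(0))
E
```

```text
red z [0.09305214 0.09719184 0.09931723 0.10119359 0.10385193]
wheel ctr/r ((0.5249515175819397, -0.18840569257736206), 0.06484340131282806)
[394 199] [ 0.544 -0.184  0.094] [397 201] [ 0.539 -0.193  0.095] [392 203] [ 0.536 -0.182  0.068] [399 204] [ 0.529 -0.197  0.104] [390 206] [ 0.527 -0.176  0.069] [389 207] [ 0.525 -0.175  0.056] [385 209] [ 0.52  -0.165  0.048] [394 210] [ 0.515 -0.188  0.072] [398 210] [ 0.516 -0.202  0.055] [391 211] [ 0.513 -0.181  0.055] [389 212] [ 0.51  -0.175  0.059] [377 214] [ 0.496 -0.129  0.146] [381 217] [ 0.487 -0.14   0.15 ] [381 218] [ 0.485 -0.141  0.14 ] 
chamber ((514.5056762695312, 208.15728759765625), (164.22756958007812, 232.63906860351562), 10.41290283203125) 396
flap [ 0.38421917  0.0241863  -0.00082019] [0.60923285 0.37724005 1.43999457]
[0.38421917 0.0241863  1.43999457]
```

```bash
python3 - <<'E'
from h import *
import pickle
s,f=pickle.load(open('scene0.pkl','rb'))
im=f['img'][:,:,::-1]
cv2.imwrite('pics/c_s.png',cv2.resize(im[130:270,180:420],None,fx=3.3,fy=3.3,interpolation=cv2.INTER_CUBIC))
W=worldpts(f)
hsv=cv2.cvtColor(f['img'],cv2.COLOR_RGB2HSV);H,S,V=[hsv[...,i].astype(int) for i in range(3)]
m=np.zeros(H.shape,bool); m[175:245,325:410]=1
m&=(H>20)&(H<32)&(S>150)&(V>120)
P=W[m]; c=P.mean(0); U,_,Vt=np.linalg.svd(P-c,full_matrices=False); print('flap plane c',c,'n',Vt[2],'resid',np.std((P-c)@Vt[2]),P.min(0),P.max(0))
cn=cv2.boxPoints(cv2.minAreaRect(np.argwhere(m)[:,::-1].astype(np.float32))).astype(int)
print(cn.tolist())
E
```

```text
flap plane c [0.56551952 0.22509817 0.18302022] n [-0.71385843 -0.03230099  0.6995447 ] resid 0.04530881375275956 [ 0.21352707 -0.06432351 -0.00523959] [1.36308728 0.61025619 0.93684586]
[[323, 222], [336, 176], [406, 195], [394, 241]]
```

View pics/c_valve.png

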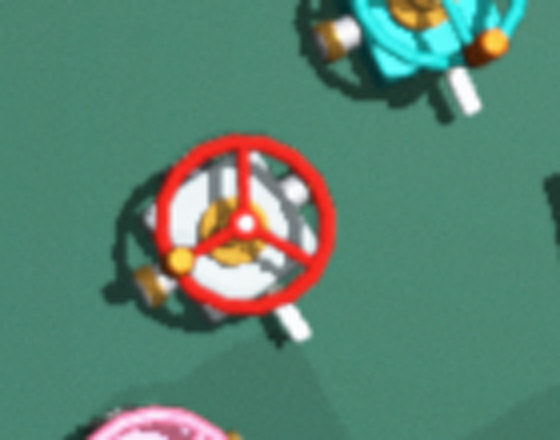

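View pics/c_ch.png

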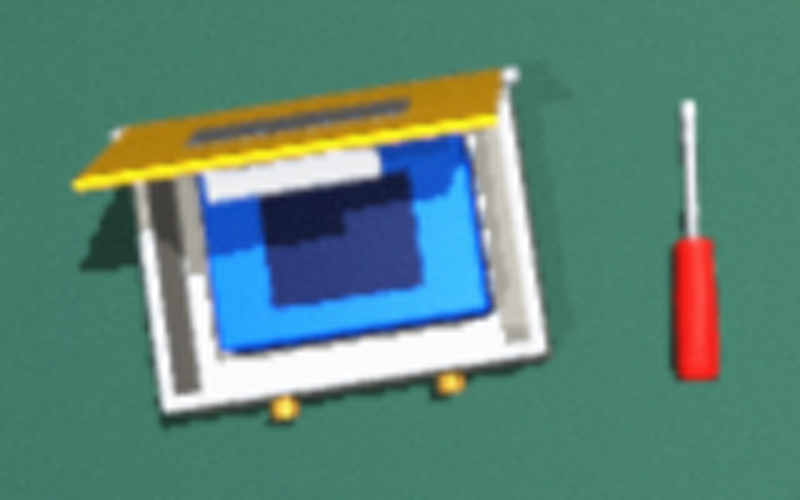

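View pics/c_s.png

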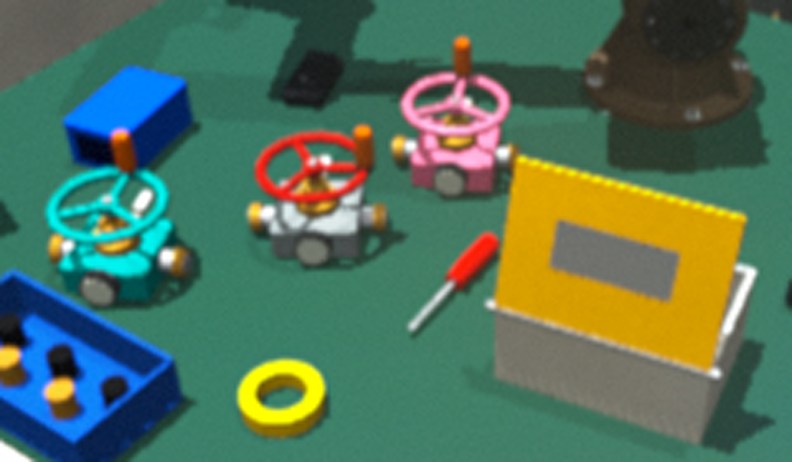

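```bash
python3 - <<'E'
from h import *
import pickle
s,f=pickle.load(open('scene0.pkl','rb'))
W=worldpts(f)
hsv=cv2.cvtColor(f['img'],cv2.COLOR_RGB2HSV);H,S,V=[hsv[...,i].astype(int) for i in range(3)]
m=np.zeros(H.shape,bool); m[175:245,325:410]=1
m&=(H>20)&(H<32)&(S>150)&(V>120)
m=cv2.erode(m.astype(np.uint8),np.ones((3,3)))>0
P=W[m]; P=P[(P[:,0]>0.5)&(P[:,0]<0.7)&(P[:,2]>0.1)]; c=P.mean(0); U,_,Vt=np.linalg.svd(P-c,full_matrices=False); n=Vt[2]*np.sign(Vt[2][0]); print('flap plane c',c,'n',n,'resid',np.std((P-c)@n),P.min(0),P.max(0))
print('angle deg from horizontal',np.degrees(np.arctan2(n[2],np.hypot(n[0],n[1]))), 'yaw',np.degrees(np.arctan2(n[1],n[0])))
s,f=pickle.load(open('top0.pkl','rb')); E=f['extrinsics']
def ray(u,v,z):
    d=np.array([(u-f['cx'])/f['fx'],-(v-f['cy'])/f['fy'],-1])@E[:3,:3]; o=-E[:3,3]@E[:3,:3]
    return o+d*(z-o[2])/d[2]
for n_,u,v,z in [('handle',380,215.2,.147),('hub',396,205.5,.085),('pointer tip',410.5,233,.04),('pointer base',405,226,.04),('ptr0',410.5,233,.0),
  ('corner fl',223,242.3,.1),('corner fr',299.5,230.6,.1),('hinge l',213.6,187,.1),('hinge r',292.5,174.5,.1),
  ('edge l',205,197,.25),('edge r',289,184,.25)]: print(n_,ray(u,v,z).round(4))
W=worldpts(f); print('flap edge depth',[W[int(r),c].round(3) for r,c in [(196,208),(190,247),(185,285),(184,285)]])
for u,v in [(409,231),(408,229),(407,228)]: print(W[v,u].round(3))
hsv=cv2.cvtColor(f['img'],cv2.COLOR_RGB2HSV);H,S,V=[hsv[...,i].astype(int) for i in range(3)]
m=np.zeros(H.shape,bool); m[180:235,365:425]=1; m&=((H<6)|(H>174))&(S>150)&(V>100)
pts=np.argwhere(m)[:,::-1].astype(np.float32); e=cv2.fitEllipse(cv2.convexHull(pts)); print(e, ray(*e[0],.093))
E
```

```text
flap plane c [0.56585481 0.22560832 0.1830096 ] n [0.93389508 0.15643356 0.32150976] resid 0.0020081619638211913 [0.52634704 0.11360237 0.10915787] [0.60759514 0.32967477 0.25313517]
angle deg from horizontal 18.754253114710433 yaw 9.509137798509743
handle [ 0.4926 -0.1373  0.147 ]
hub [ 0.5266 -0.1913  0.085 ]
pointer tip [ 0.4497 -0.241   0.04  ]
pointer base [ 0.4703 -0.2249  0.04  ]
ptr0 [ 0.4515 -0.2486  0.    ]
corner fl [0.4134 0.3045 0.1   ]
corner fr [0.4496 0.0865 0.1   ]
hinge l [0.5725 0.3374 0.1   ]
hinge r [0.6117 0.1096 0.1   ]
edge l [0.5252 0.3235 0.25  ]
edge r [0.5614 0.1085 0.25  ]
flap edge depth [array([0.528, 0.316, 0.251]), array([0.544, 0.216, 0.251]), array([0.559, 0.119, 0.251]), array([0.561, 0.119, 0.252])]
[ 0.456 -0.237  0.039]
[ 0.461 -0.233  0.045]
[0.384 0.024 1.44 ]
((395.5455017089844, 205.71939086914062), (44.65169906616211, 45.5673942565918), 116.6033706665039) [ 0.52512639 -0.18874951  0.093     ]
```

The crop confirms the red wheel. Its centre is about (0.525, -0.189), its pointer is at pixel (409,230), giving a valve yaw of about 35°, and its orange handle is at pixel (380,215). That puts the wheel about 0.74 turns open. The flap is at about 71° with its hinge near (0.592, 0.2235, 0.1) and a chamber yaw of about 9.5°. First I go high to a point behind the flap.

```bash
cat >> h.py <<'E'
from scipy.spatial.transform import Rotation as R
def shares(pts):
    s=arm.get_state(); M=R.from_euler('xyz',s['ee_rot']).as_matrix()
    print('t',round(s['t'],2),'tcp',s['eef_pos'].round(4),'rpy',s['ee_rot'].round(3),'F',s['force'].round(1),'w',round(s['width'],4))
    for p in pts: print(np.round((np.array(p)-s['eef_pos'])@M/0.3,3))
E
python3 -m inch '1 -.1 .1 -.2 0 0 0;1 -.3 .3 -.2 0 0 0;1 -.5 .5 -.2 0 0 0;1 -.6 .67 -.2 0 0 0;1 -.73 .84 -.2 0 0 0;1 -.73 .84 -.2 0 0 0;1 -.73 .84 -.2 0 0 0' 10
python3 -c "
from h import *
shares([(.63,.2235,.305)]);print(arm.get_state()['q'])"
```

```text
t: 0.85
eef_pos: [0.3055, -0.3674, 0.3052]
ee_rot: [-3.142, 0.0, -2.916]
force: [1.5, -0.5, 0.5]
width: 0.037
t 0.85 tcp [ 0.3055 -0.3674  0.3052] rpy [-3.142  0.    -2.916] F [ 1.5 -0.5  0.5] w 0.037
[-1.495e+00  1.678e+00  1.000e-03]
[-4.64047145e-01 -9.34854806e-03 -3.06971652e-01 -1.25396695e-04
 -1.27301010e+00 -8.81221436e-01]
```

```bash
python3 -m inch '1 -.75 .84 0 0 0 0;1 -.75 .84 0 0 0 0;1 -.75 .84 0 0 0 0;1 -.75 .84 0 0 0 0;1 -.75 .84 0 0 0 0;1 -.75 .84 0 0 0 0;1 -.75 .84 0 0 0 0;1 -.75 .84 0 0 0 0'
python3 -m inch '1 -.75 .84 0 0 0 0;1 -.75 .84 0 0 0 0;1 -.75 .84 0 0 0 0;1 -.75 .84 0 0 0 0;1 -.75 .84 0 0 0 0;1 -.75 .84 0 0 0 0;1 -.75 .84 0 0 0 0;1 -.75 .84 0 0 0 0'
python3 - <<'E'
from h import *
s,f=grab('wrist','w1.png')
h=np.array([.592,.2235]);u=np.array([np.cos(.166),np.sin(.166)])
pts=[tuple(h+.03*u)+(.3,),tuple(h+.012*u)+(.25,)]
for th in [75,71,65,60,55,50,45,40]:
    t=np.radians(th); r=.14; o=.012 # tip half width offset
    x=-r*np.cos(t)+o*np.sin(t); z=r*np.sin(t)+o*.0*np.cos(t)
    p=h+x*u; pts.append((p[0],p[1],.1+z+.019))
shares(pts); print(s['q'])
E
```

```text
t: 1.65
eef_pos: [0.4698, -0.0699, 0.3047]
ee_rot: [3.141, -0.0, -2.912]
force: [-0.8, 0.0, -0.0]
width: 0.0006
t: 2.45
eef_pos: [0.6322, 0.226, 0.3026]
ee_rot: [-3.141, -0.003, -2.914]
force: [0.0, -0.7, -0.7]
width: 0.0005
t 2.5 tcp [0.6314 0.2241 0.3031] rpy [-3.141e+00 -3.000e-03 -2.914e+00] F [-0.6  0.2 -0.3] w 0.0002
[0.028 0.021 0.01 ]
[0.088 0.025 0.177]
[0.21  0.033 0.163]
[0.242 0.035 0.173]
[0.288 0.038 0.192]
[0.326 0.04  0.21 ]
[0.362 0.042 0.232]
[0.396 0.044 0.257]
[0.429 0.046 0.285]
[0.459 0.048 0.315]
[ 6.32776282e-01  3.27063925e-01  9.50856580e-02 -2.89630153e-04
 -1.34153923e+00 -1.97543736e+00]
```

```bash
python3 -m inch '1 .1 .03 .16 0 0 0;1 .1 .03 .165 0 0 0;1 .15 .03 .165 0 0 0;1 .2 .03 .165 0 0 0;1 .24 .035 .172 0 0 0;1 .29 .04 .19 0 0 0;1 .325 .04 .21 0 0 0;1 .36 .04 .232 0 0 0;1 .395 .045 .257 0 0 0;1 .43 .045 .285 0 0 0;1 .46 .05 .315 0 0 0'
python3 - <<'E'
from h import *
h=np.array([.592,.2235]);u=np.array([np.cos(.166),np.sin(.166)])
s,f=grab('scene','s2.png')
pts=[]
for th in [40,35,30,25,20,15,10,5,2,0]:
    t=np.radians(th); r=.14; o=.012 # tip half width offset
    x=-r*np.cos(t)+o*np.sin(t); z=r*np.sin(t)
    p=h+x*u; pts.append((p[0],p[1],.1+z+.019))
shares(pts)
E
```

```text
t: 3.6
eef_pos: [0.4931, 0.2058, 0.2113]
ee_rot: [3.141, 0.002, -2.916]
force: [0.3, -1.6, 0.8]
width: 0.0005
t 3.65 tcp [0.4912 0.2053 0.2097] rpy [ 3.141e+00 -1.000e-03 -2.917e+00] F [-1.3 -0.2 -1.6] w 0.0008
[-0.01   0.004  0.002]
[0.018 0.005 0.035]
[0.042 0.007 0.069]
[0.064 0.008 0.105]
[0.083 0.009 0.143]
[0.098 0.01  0.182]
[0.111 0.011 0.221]
[0.119 0.011 0.262]
[0.123 0.012 0.286]
[0.125 0.012 0.302]
```

View pics/s2.png

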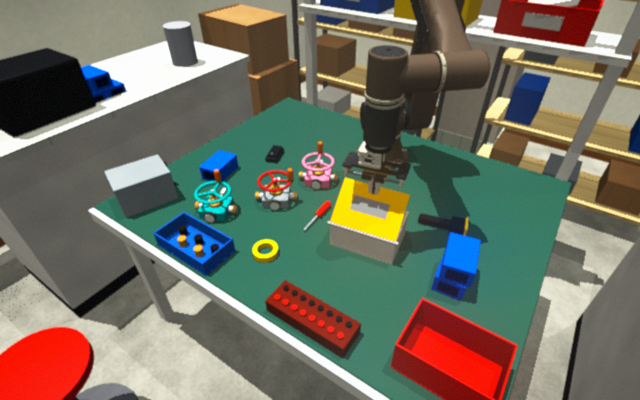

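The flap at (370,210) is following the fingertip. I'll push it the rest of the way.

```bash
python3 -m inch '1 .018 .005 .037 0 0 0;1 .042 .005 .07 0 0 0;1 .064 .01 .106 0 0 0;1 .083 .01 .145 0 0 0;1 .098 .01 .184 0 0 0;1 .11 .01 .223 0 0 0;1 .12 .01 .255 0 0 0;1 .122 .01 .275 0 0 0;1 .122 .01 .285 0 0 0;1 .122 .01 .29 0 0 0'
python3 - <<'E'
from h import *
s,f=grab('scene','s3.png');shares([])
E
```

```text
t: 4.65
eef_pos: [0.4563, 0.2008, 0.1252]
ee_rot: [-3.14, -0.001, -2.915]
force: [-16.5, -3.2, 36.3]
width: 0.0005
t 4.7 tcp [0.4562 0.2008 0.1253] rpy [-3.141e+00 -1.000e-03 -2.915e+00] F [-12.2  -2.9  23.2] w 0.0004
```

View pics/s3.png

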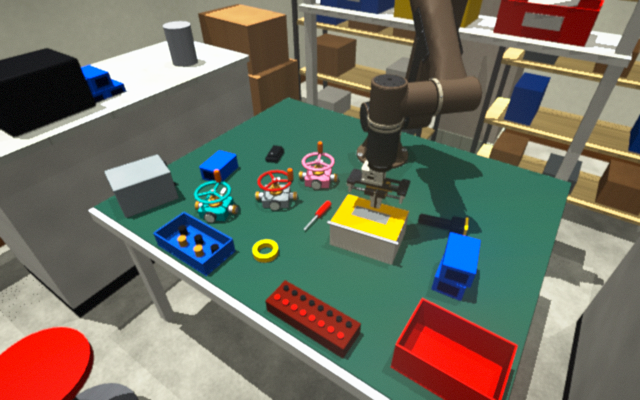

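```bash
python3 -m inch '1 0 0 0 0 0 0;1 0 0 0 0 0 0;1 0 0 -.3 0 0 0;1 0 0 -.5 0 0 0;1 -.1 -.4 -.6 0 0 0;1 -.1 -.6 -.6 0 0 0;1 -.1 -.8 -.6 0 0 0;1 -.1 -.9 -.6 0 0 0;0 -.1 -.9 -.6 0 0 0'
python3 - <<'E'
from h import *
shares([])
for n in ['scene','top']:
    s,f=grab(n,n+'4.png'); W=worldpts(f)
    hsv=cv2.cvtColor(f['img'],cv2.COLOR_RGB2HSV);H,S,V=[hsv[...,i].astype(int) for i in range(3)]
    m=(H>20)&(H<32)&(S>150)&(V>120)
    m=cv2.erode(m.astype(np.uint8),np.ones((3,3)))>0
    m&=(W[...,0]>.4)&(W[...,0]<.62)&(W[...,1]>.08)&(W[...,1]<.35)&(W[...,2]>.06)
    P=W[m];A=np.c_[P[:,:2]-[.512,.21],np.ones(len(P))];k,*_=np.linalg.lstsq(A,P[:,2],rcond=None)
    print(n,len(P),'slope/z',k,P.min(0),P.max(0))
E
```

```text
t: 5.6
eef_pos: [0.5364, -0.0224, 0.2979]
ee_rot: [3.141, 0.001, -2.915]
force: [1.8, 0.4, 0.5]
width: 0.0049
t 5.6 tcp [ 0.5364 -0.0224  0.2979] rpy [ 3.141e+00  1.000e-03 -2.915e+00] F [1.8 0.4 0.5] w 0.0049
scene 1329 slope/z [0.00188057 0.00298552 0.10597643] [0.42143799 0.09876039 0.10095819] [0.59444957 0.32914907 0.11142618]
top 200 slope/z [ 0.00905345 -0.00547184  0.1078556 ] [0.45318843 0.09623156 0.10029263] [0.50553026 0.13691278 0.11503126]
```

View pics/top4.png

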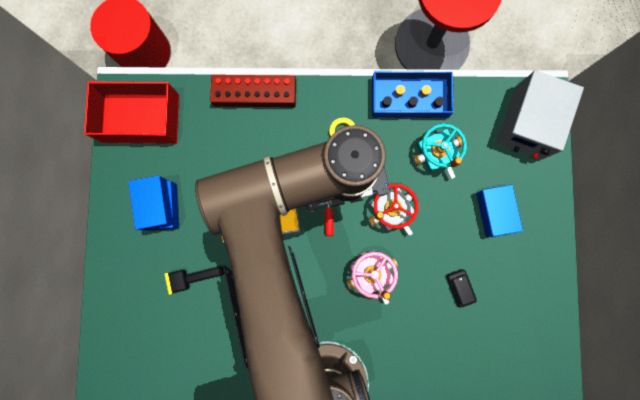

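The plate slope is about 0.002 with its top at 106 mm, so the flap is shut. In this view the red wheel is at (394,208). I'll hover over its handle with the gripper open and refine.

```bash
python3 -c "
from h import *
shares([(.4926,-.1373,.24)])"
```

```text
t 5.7 tcp [ 0.5374 -0.0253  0.2981] rpy [-3.140e+00  1.000e-03 -2.921e+00] F [-0.5  0.8 -0.7] w 0.0115
[ 0.227 -0.331  0.194]
```

```bash
python3 -m inch '0 .1 -.16 .06 0 0 0;0 .2 -.3 .15 0 0 0;0 .227 -.331 .194 0 0 0;0 .227 -.331 .194 0 0 0;0 .227 -.331 .194 0 0 0;0 .227 -.331 .194 0 0 0'
python3 - <<'E'
from h import *
import pickle
s,f=grab('wrist','w5.png'); pickle.dump((s,f),open('w5.pkl','wb')); W=worldpts(f,s); shares([])
hsv=cv2.cvtColor(f['img'],cv2.COLOR_RGB2HSV);H,S,V=[hsv[...,i].astype(int) for i in range(3)]
o=(H>=6)&(H<=19)&(S>140)&(V>80)&(W[...,2]>.125)&(W[...,2]<.16)
n,l,st,c=cv2.connectedComponentsWithStats(o.astype(np.uint8))
for i in range(1,n):
    if st[i,4]>30:
        P=W[l==i]; T=P[P[:,2]>.14]; print('handle',c[i],st[i,4],'top',T.mean(0),np.median(P,0),T.min(0),T.max(0))
r=((H<6)|(H>174))&(S>150)&(V>70)&(W[...,2]>.085)&(W[...,2]<.115)
P=W[r]; c0=np.array([.525,-.189]);
d=np.hypot(*(P[:,:2]-c0).T); P=P[(d>.045)&(d<.08)]
A=np.c_[2*P[:,:2],np.ones(len(P))]; k,*_=np.linalg.lstsq(A,(P[:,:2]**2).sum(1),rcond=None); print('wheel',k[:2],np.sqrt(k[2]+k[:2]@k[:2]),len(P),P[:,2].mean())
w=(S<50)&(V>130)&(W[...,2]>.005)&(W[...,2]<.06); d=np.hypot(*(np.moveaxis(W[...,:2]-c0,-1,0))); w&=(d>.06)&(d<.12)
n,l,st,c=cv2.connectedComponentsWithStats(w.astype(np.uint8))
for i in range(1,n):
    if st[i,4]>30: print('white',c[i],st[i,4],W[l==i].mean(0))
E
```

```text
t: 6.3
eef_pos: [0.4928, -0.132, 0.2397]
ee_rot: [-3.141, 0.001, -2.915]
force: [-0.2, -0.8, 1.1]
width: 0.059
t 6.35 tcp [ 0.4929 -0.1318  0.2397] rpy [-3.141e+00  1.000e-03 -2.915e+00] F [ 0.5  0.1 -0.5] w 0.0627
handle [311.92899408 203.55147929] 845 top [ 0.48920516 -0.13871517  0.14603854] [ 0.48779238 -0.13886995  0.14659032] [ 0.4798535  -0.14905252  0.14007205] [ 0.50062832 -0.12776436  0.14984879]
wheel [ 0.51930462 -0.18928321] 0.05764234848516291 3450 0.09830758522715198
white [221.75       119.39545455] 440 [ 0.45505564 -0.23435025  0.04054932]
white [281.2027972  139.88111888] 143 [ 0.46102997 -0.17706086  0.03999008]
white [331.25531915 167.27659574] 47 [ 0.47704146 -0.12453404  0.03000666]
white [314.28030303 171.37878788] 132 [ 0.48466239 -0.13997074  0.03071874]
white [200.18487395 216.03361345] 119 [ 0.55584609 -0.24319073  0.03012129]
```

View pics/w5.png

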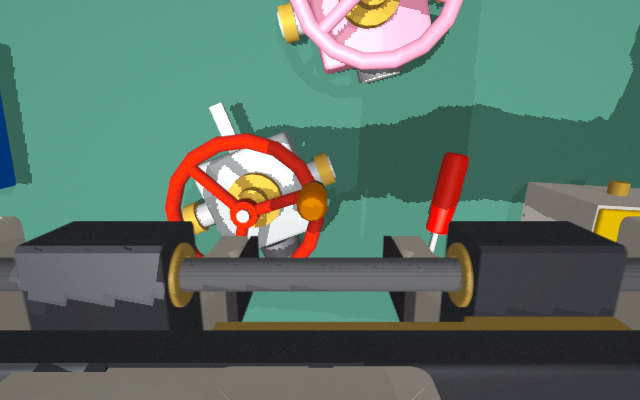

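The handle is at pixel (312,203) in the wrist view, its world position is (0.490, -0.138) with its top at 0.147 as expected. The red rim and grey block confirm it. I'll descend and grip.

```bash
python3 -c "
from h import *
shares([(.490,-.138,.2),(.490,-.138,.127)])"
```

```text
t 6.35 tcp [ 0.4929 -0.1318  0.2397] rpy [-3.141e+00  1.000e-03 -2.915e+00] F [ 0.5  0.1 -0.5] w 0.0627
[ 0.014 -0.018  0.132]
[ 0.014 -0.018  0.376]
```

```bash
python3 -m inch '0 .014 -.018 .05 0 0 0;0 .014 -.018 .132 0 0 0;0 .014 -.018 .132 0 0 0;0 .014 -.018 .132 0 0 0'
python3 -c "
from h import *
shares([(.490,-.138,.127)])"
```

```text
t: 6.75
eef_pos: [0.4896, -0.1382, 0.2001]
ee_rot: [-3.141, -0.0, -2.914]
force: [-0.0, 0.8, 0.6]
width: 0.0873
t 6.75 tcp [ 0.4896 -0.1382  0.2001] rpy [-3.141 -0.    -2.914] F [-0.   0.8  0.6] w 0.0873
[-0.002  0.001  0.244]
```

```bash
python3 -m inch '0 0 0 .1 0 0 0;0 0 0 .2 0 0 0;0 0 0 .244 0 0 0;0 0 0 .244 0 0 0;0 0 0 .244 0 0 0;.6 0 0 .244 0 0 0;1 0 0 .244 0 0 0;1 0 0 .244 0 0 0;1 0 0 .244 0 0 0;1 0 0 .244 0 0 0;1 0 0 .244 0 0 0;1 0 0 .244 0 0 0' 20
python3 - <<'E'
from h import *
shares([])
s,f=grab('wrist','w6.png')
E
```

```text
t: 7.95
eef_pos: [0.489, -0.1388, 0.1262]
ee_rot: [3.142, -0.0, -2.916]
force: [-0.1, -0.2, -0.0]
width: 0.037
t 7.95 tcp [ 0.489  -0.1388  0.1262] rpy [ 3.142 -0.    -2.916] F [-0.1 -0.2 -0. ] w 0.037
```

View pics/w6.png

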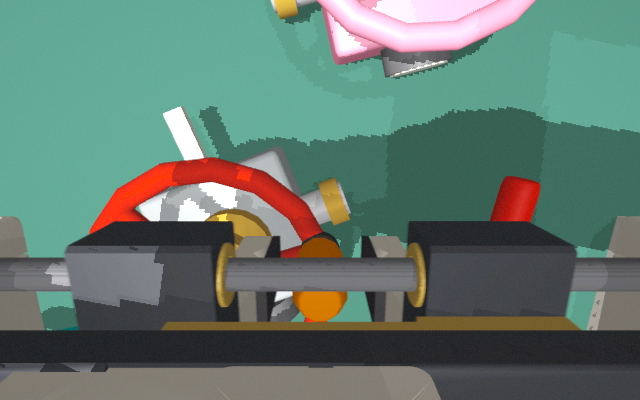

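The handle is at (320,275), centred between the pads. They are still closing (37 mm), so I'll let them finish.

```bash
python3 -m inch '1 0 0 0 0 0 0;1 0 0 0 0 0 0;1 0 0 0 0 0 0;1 0 0 0 0 0 0;1 0 0 0 0 0 0' 25
cat > arc.py <<'E'
from h import *
import sys
# arc from handle angle a0(deg world) relative shares, centre c
C=np.array([float(sys.argv[1]),float(sys.argv[2])]); angs=[float(x) for x in sys.argv[3:]]
s=arm.get_state(); p=s['eef_pos'][:2]-C; print('now angle',np.degrees(np.arctan2(p[1],p[0])).round(1),'r',np.hypot(*p).round(4))
shares([(C[0]+.06*np.cos(np.radians(a)),C[1]+.06*np.sin(np.radians(a)),s['eef_pos'][2]) for a in angs])
E
python3 arc.py .5235 -.189 115 105 95 85 75 65 55 45 35 25 15
```

```text
t: 8.5
eef_pos: [0.489, -0.1388, 0.1262]
ee_rot: [-3.142, -0.0, -2.916]
force: [0.3, -0.6, 0.1]
width: 0.0217
now angle 124.5 r 0.0609
t 8.5 tcp [ 0.489  -0.1388  0.1262] rpy [-3.142 -0.    -2.916] F [ 0.3 -0.6  0.1] w 0.0217
[-0.033  0.007 -0.   ]
[-0.068  0.011 -0.   ]
[-0.102  0.009 -0.   ]
[-0.136  0.001 -0.   ]
[-0.168 -0.012 -0.   ]
[-0.198 -0.031 -0.   ]
[-0.223 -0.055 -0.   ]
[-0.244 -0.083 -0.   ]
[-0.26  -0.114 -0.   ]
[-0.27  -0.147 -0.   ]
[-0.275 -0.182 -0.   ]
```

```bash
python3 -m inch '1 -.033 .007 0 0 0 0;1 -.068 .011 0 0 0 0;1 -.102 .009 0 0 0 0;1 -.136 .001 0 0 0 0;1 -.168 -.012 0 0 0 0;1 -.198 -.031 0 0 0 0;1 -.223 -.055 0 0 0 0;1 -.244 -.083 0 0 0 0;1 -.26 -.114 0 0 0 0;1 -.26 -.114 0 0 0 0'
python3 arc.py .5235 -.189 25 15 5 -5 -15 -25 -35 -45 -55 -65
```

```text
t: 9.5
eef_pos: [0.5737, -0.1561, 0.1261]
ee_rot: [-3.141, 0.0, -2.917]
force: [-3.0, -4.5, 2.6]
width: 0.0213
now angle 33.3 r 0.06
t 9.5 tcp [ 0.5737 -0.1561  0.1261] rpy [-3.141  0.    -2.917] F [-3.  -4.5  2.6] w 0.0213
[-0.008 -0.028  0.   ]
[-0.012 -0.062  0.   ]
[-0.011 -0.097  0.   ]
[-0.003 -0.131  0.   ]
[ 0.011 -0.163  0.   ]
[ 0.03  -0.193  0.   ]
[ 0.053 -0.218  0.   ]
[ 0.081 -0.239  0.   ]
[ 0.112 -0.255  0.   ]
[ 0.146 -0.265  0.   ]
```

```bash
python3 -m inch '1 -.009 -.03 0 0 0 0;1 -.012 -.062 0 0 0 0;1 -.009 -.097 0 0 0 0;1 0 -.131 0 0 0 0;1 .014 -.163 0 0 0 0;1 .033 -.193 0 0 0 0;1 .057 -.22 0 0 0 0;1 .087 -.241 0 0 0 0;1 .118 -.257 0 0 0 0;1 .118 -.257 0 0 0 0'
python3 arc.py .521 -.190 -65 -75 -85 -95 -105 -115 -125 -135 -140 -145 -150 -155
python3 -c "
from h import *
s,f=grab('wrist','w7.png')"
```

```text
t: 10.5
eef_pos: [0.5539, -0.2389, 0.1263]
ee_rot: [-3.141, -0.001, -2.917]
force: [-1.1, -2.9, -1.6]
width: 0.0216
now angle -56.0 r 0.059
t 10.5 tcp [ 0.5539 -0.2389  0.1263] rpy [-3.141e+00 -1.000e-03 -2.917e+00] F [-1.1 -2.9 -1.6] w 0.0216
[ 0.029 -0.012  0.   ]
[ 0.063 -0.017  0.   ]
[ 0.098 -0.015  0.   ]
[ 0.132 -0.007  0.   ]
[0.164 0.007 0.   ]
[0.194 0.025 0.   ]
[0.219 0.049 0.   ]
[0.24  0.077 0.   ]
[0.249 0.092 0.   ]
[0.256 0.108 0.   ]
[0.262 0.124 0.   ]
[0.266 0.141 0.   ]
```

View pics/w7.png

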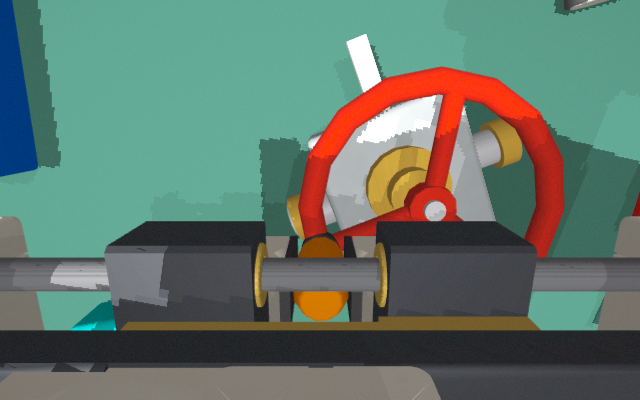

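The wheel is turning with the hand: the handle is at (320,280) in the grip and the pointer at (362,60) is still ahead. I'll continue and then creep to the stop.

```bash
python3 -m inch '1 .029 -.012 0 0 0 0;1 .063 -.017 0 0 0 0;1 .098 -.015 0 0 0 0;1 .132 -.007 0 0 0 0;1 .164 .007 0 0 0 0;1 .194 .025 0 0 0 0;1 .219 .049 0 0 0 0;1 .23 .062 0 0 0 0;1 .23 .062 0 0 0 0;1 .23 .062 0 0 0 0'
python3 arc.py .521 -.190 -130 -135 -140 -145 -150 -155 -160
python3 -c "
from h import *
s,f=grab('wrist','w8.png')"
```

```text
t: 11.55
eef_pos: [0.4831, -0.2347, 0.1262]
ee_rot: [3.141, -0.002, -2.915]
force: [-4.1, -0.6, 2.5]
width: 0.0213
now angle -130.3 r 0.0586
t 11.55 tcp [ 0.4831 -0.2347  0.1262] rpy [ 3.141e+00 -2.000e-03 -2.915e+00] F [-4.1 -0.6  2.5] w 0.0213
[ 0.003 -0.004  0.   ]
[0.013 0.011 0.   ]
[0.022 0.026 0.   ]
[0.029 0.042 0.   ]
[0.035 0.058 0.   ]
[0.039 0.075 0.   ]
[0.042 0.092 0.   ]
```

View pics/w8.png

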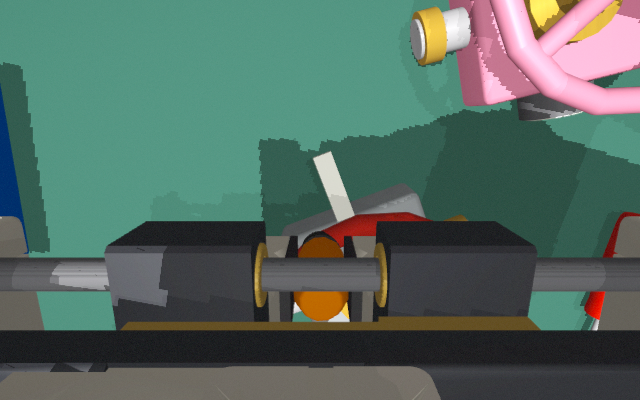

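```bash
python3 -m inch '1 .013 .011 0 0 0 0;1 .022 .026 0 0 0 0;1 .025 .034 0 0 0 0;1 .025 .034 0 0 0 0;1 .025 .034 0 0 0 0'
python3 arc.py .521 -.190 -145 -147 -149 -152 -155
```

```text
t: 12.1
eef_pos: [0.4741, -0.2265, 0.1262]
ee_rot: [3.141, -0.001, -2.916]
force: [-3.2, -0.1, 1.2]
width: 0.0212
now angle -142.1 r 0.0594
t 12.1 tcp [ 0.4741 -0.2265  0.1262] rpy [ 3.141e+00 -1.000e-03 -2.916e+00] F [-3.2 -0.1  1.2] w 0.0212
[0.006 0.008 0.   ]
[0.008 0.015 0.   ]
[0.011 0.021 0.   ]
[0.014 0.031 0.   ]
[0.016 0.042 0.   ]
```

```bash
python3 -m inch '1 .006 .008 0 0 0 0;1 .008 .015 0 0 0 0;1 .011 .021 0 0 0 0;1 .011 .021 0 0 0 0;1 .011 .021 0 0 0 0'
python3 arc.py .521 -.190 -149 -152 -155 -158
```

```text
t: 12.6
eef_pos: [0.4716, -0.2226, 0.1264]
ee_rot: [-3.139, 0.003, -2.915]
force: [6.1, -13.0, -9.4]
width: 0.0213
now angle -146.6 r 0.0592
t 12.6 tcp [ 0.4716 -0.2226  0.1264] rpy [-3.139e+00  3.000e-03 -2.915e+00] F [  6.1 -13.   -9.4] w 0.0213
[ 0.005  0.007 -0.   ]
[ 0.008  0.017 -0.   ]
[ 0.011  0.027 -0.   ]
[ 0.013  0.038 -0.   ]
```

The force opposing clockwise motion jumped from about 3 N to 14 N, so that's the stop. I'll press slightly more and hold.

```bash
python3 -m inch '1 .003 .006 0 0 0 0;1 .003 .008 0 0 0 0;1 .003 .008 0 0 0 0;1 .003 .008 0 0 0 0;1 .003 .008 0 0 0 0'
python3 arc.py .521 -.190 -149 
python3 - <<'E'
from h import *
s,f=grab('wrist','w9.png');s,f=grab('scene','s9.png')
cv2.imwrite('pics/s9c.png',cv2.resize(f['img'][130:270,180:420,::-1],None,fx=3.3,fy=3.3,interpolation=cv2.INTER_CUBIC))
E
```

```text
t: 13.1
eef_pos: [0.4718, -0.2218, 0.1266]
ee_rot: [-3.136, 0.005, -2.915]
force: [11.1, -22.7, -16.5]
width: 0.021
now angle -147.1 r 0.0585
t 13.1 tcp [ 0.4718 -0.2218  0.1266] rpy [-3.136  0.005 -2.915] F [ 11.1 -22.7 -16.5] w 0.021
[ 0.007  0.004 -0.   ]
```

View pics/w9.png

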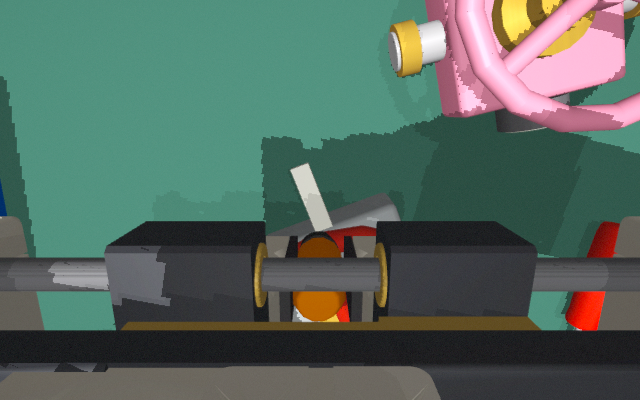

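View pics/s9c.png

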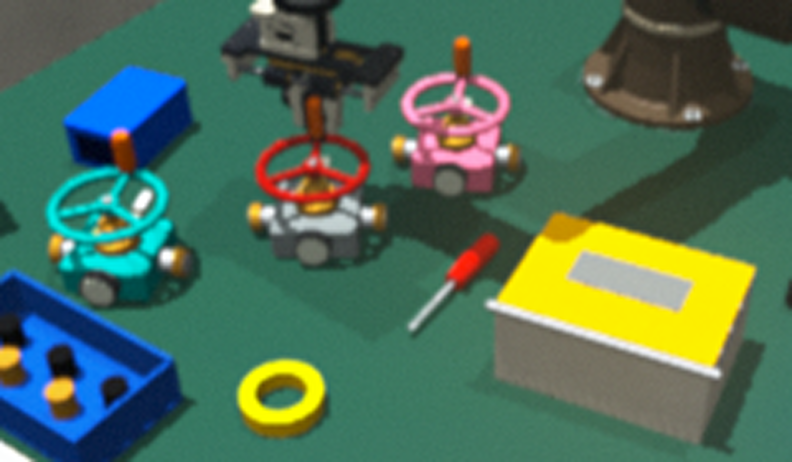

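The orange handle stands above the white pointer: (320,275) versus (312,195) in the wrist view, where perspective accounts for the offset. The flap lies flat in the scene view. Next I back off two turns, starting by relieving the load.

```bash
python3 -m inch '1 -.008 -.02 0 0 0 0;1 -.018 -.035 0 0 0 0;1 -.032 -.054 0 0 0 0;1 -.032 -.054 0 0 0 0'
python3 arc.py .521 -.190 -130 -120 -110 -100 -90 -80 -70 -60 -50 -40 -30 -20
```

```text
t: 13.6
eef_pos: [0.482, -0.2333, 0.1263]
ee_rot: [-3.141, 0.0, -2.916]
force: [-2.0, -3.2, 1.2]
width: 0.0217
now angle -132.0 r 0.0583
t 13.6 tcp [ 0.482  -0.2333  0.1263] rpy [-3.141  0.    -2.916] F [-2.  -3.2  1.2] w 0.0217
[ 0.001 -0.009  0.   ]
[-0.023 -0.035  0.   ]
[-0.05  -0.056  0.   ]
[-0.081 -0.073  0.   ]
[-0.114 -0.083  0.   ]
[-0.149 -0.088  0.   ]
[-0.184 -0.087  0.   ]
[-0.218 -0.08   0.   ]
[-0.25  -0.066  0.   ]
[-0.279 -0.048  0.   ]
[-0.305 -0.025  0.   ]
[-0.327  0.003  0.   ]
```

```bash
python3 -m inch '1 -.023 -.035 0 0 0 0;1 -.05 -.056 0 0 0 0;1 -.081 -.073 0 0 0 0;1 -.114 -.083 0 0 0 0;1 -.149 -.088 0 0 0 0;1 -.184 -.087 0 0 0 0;1 -.218 -.08 0 0 0 0;1 -.25 -.066 0 0 0 0;1 -.279 -.048 0 0 0 0;1 -.305 -.025 0 0 0 0;1 -.327 .003 0 0 0 0;1 -.327 .003 0 0 0 0'
python3 arc.py .521 -.190 -10 0 10 20 30 40 50 60 70 80 90
```

```text
t: 14.8
eef_pos: [0.5777, -0.2082, 0.1263]
ee_rot: [3.141, 0.001, -2.915]
force: [0.6, 3.0, 2.5]
width: 0.0214
now angle -17.8 r 0.0596
t 14.8 tcp [ 0.5777 -0.2082  0.1263] rpy [ 3.141e+00  1.000e-03 -2.915e+00] F [0.6 3.  2.5] w 0.0214
[-0.014  0.024  0.   ]
[-0.024  0.057  0.   ]
[-0.029  0.091  0.   ]
[-0.028  0.126  0.   ]
[-0.021  0.16   0.   ]
[-0.008  0.192  0.   ]
[0.011 0.222 0.   ]
[0.034 0.248 0.   ]
[0.062 0.269 0.   ]
[0.092 0.286 0.   ]
[ 0.126  0.297 -0.   ]
```

```bash
python3 -m inch '1 -.014 .024 0 0 0 0;1 -.024 .057 0 0 0 0;1 -.029 .091 0 0 0 0;1 -.028 .126 0 0 0 0;1 -.021 .16 0 0 0 0;1 -.008 .192 0 0 0 0;1 .011 .222 0 0 0 0;1 .034 .248 0 0 0 0;1 .062 .269 0 0 0 0;1 .092 .286 0 0 0 0;1 .126 .297 0 0 0 0;1 .126 .297 0 0 0 0'
python3 arc.py .521 -.190 100 110 120 130 140 150 160 170 180 190 200
```

```text
t: 16.0
eef_pos: [0.5177, -0.1316, 0.1263]
ee_rot: [3.141, -0.002, -2.916]
force: [-1.5, 0.6, 3.1]
width: 0.0213
now angle 93.2 r 0.0585
t 16.0 tcp [ 0.5177 -0.1316  0.1263] rpy [ 3.141e+00 -2.000e-03 -2.916e+00] F [-1.5  0.6  3.1] w 0.0213
[0.023 0.007 0.   ]
[0.058 0.006 0.   ]
[ 0.092 -0.001  0.   ]
[ 0.124 -0.014  0.   ]
[ 0.154 -0.033  0.   ]
[ 0.179 -0.056  0.   ]
[ 0.201 -0.084  0.   ]
[ 0.217 -0.114  0.   ]
[ 0.228 -0.148  0.   ]
[ 0.233 -0.182  0.   ]
[ 0.231 -0.217  0.   ]
```

```bash
python3 -m inch '1 .023 .007 0 0 0 0;1 .058 .006 0 0 0 0;1 .092 -.001 0 0 0 0;1 .124 -.014 0 0 0 0;1 .154 -.033 0 0 0 0;1 .179 -.056 0 0 0 0;1 .201 -.084 0 0 0 0;1 .217 -.114 0 0 0 0;1 .228 -.148 0 0 0 0;1 .233 -.182 0 0 0 0;1 .231 -.217 0 0 0 0;1 .231 -.217 0 0 0 0'
python3 arc.py .521 -.190 210 220 230 240 250 260 270 280 290 300 310
python3 - <<'E'
from h import *
s,f=grab('wrist','w10.png');s,f=grab('scene','s10.png')
cv2.imwrite('pics/s10c.png',cv2.resize(f['img'][130:270,180:420,::-1],None,fx=3.3,fy=3.3,interpolation=cv2.INTER_CUBIC))
E
```

```text
t: 17.2
eef_pos: [0.4665, -0.2128, 0.1262]
ee_rot: [-3.141, -0.002, -2.917]
force: [-1.4, -2.6, 5.1]
width: 0.0215
now angle -157.3 r 0.0591
t 17.2 tcp [ 0.4665 -0.2128  0.1262] rpy [-3.141e+00 -2.000e-03 -2.917e+00] F [-1.4 -2.6  5.1] w 0.0215
[-0.003 -0.025  0.   ]
[-0.016 -0.058  0.   ]
[-0.035 -0.087  0.   ]
[-0.058 -0.113  0.   ]
[-0.085 -0.134 -0.   ]
[-0.116 -0.151 -0.   ]
[-0.149 -0.161 -0.   ]
[-0.184 -0.166 -0.   ]
[-0.219 -0.165 -0.   ]
[-0.253 -0.158 -0.   ]
[-0.285 -0.145 -0.   ]
```

View pics/w10.png

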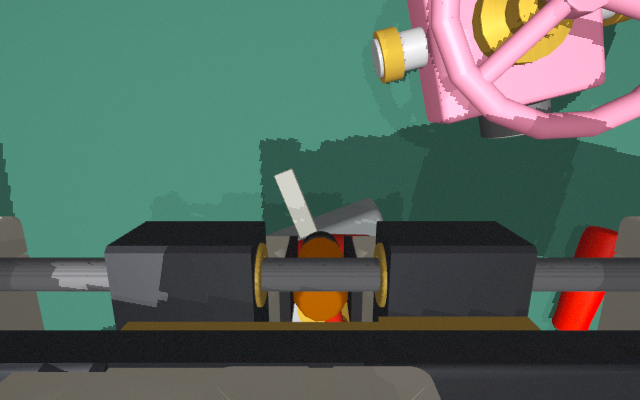

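View pics/s10c.png

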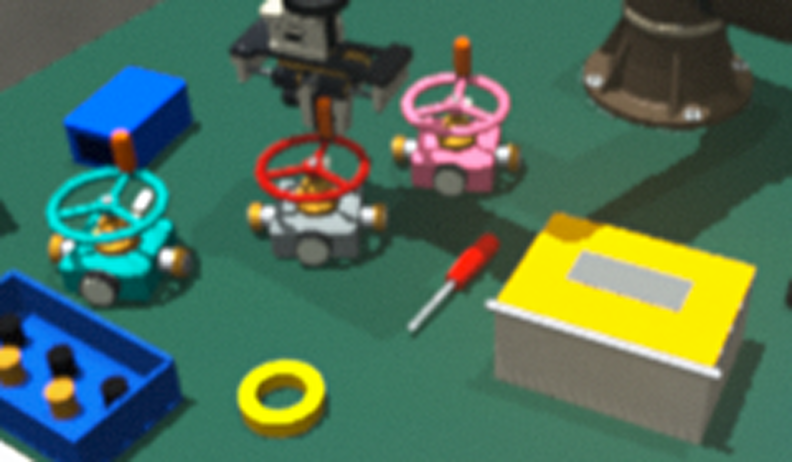

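The handle is still in the jaws at (320,275), almost one turn open, about 10° short of the pointer. Now the second turn.

```bash
python3 -m inch '1 -.003 -.025 0 0 0 0;1 -.016 -.058 0 0 0 0;1 -.035 -.087 0 0 0 0;1 -.058 -.113 0 0 0 0;1 -.085 -.134 0 0 0 0;1 -.116 -.151 0 0 0 0;1 -.149 -.161 0 0 0 0;1 -.184 -.166 0 0 0 0;1 -.219 -.165 0 0 0 0;1 -.253 -.158 0 0 0 0;1 -.285 -.145 0 0 0 0;1 -.285 -.145 0 0 0 0'
python3 arc.py .521 -.190 -40 -30 -20 -10 0 10 20 30 40 50 60
```

```text
t: 18.5
eef_pos: [0.561, -0.2342, 0.1262]
ee_rot: [-3.141, 0.0, -2.915]
force: [1.4, 1.1, 5.4]
width: 0.0215
now angle -47.9 r 0.0597
t 18.5 tcp [ 0.561  -0.2342  0.1262] rpy [-3.141  0.    -2.915] F [1.4 1.1 5.4] w 0.0215
[-0.024  0.014 -0.   ]
[-0.049  0.037 -0.   ]
[-0.071  0.065 -0.   ]
[-0.087  0.096 -0.   ]
[-0.098  0.129 -0.   ]
[-0.103  0.163 -0.   ]
[-0.102  0.198 -0.   ]
[-0.094  0.232 -0.   ]
[-0.081  0.265 -0.   ]
[-0.063  0.294 -0.   ]
[-0.039  0.32  -0.   ]
```

```bash
python3 -m inch '1 -.024 .014 0 0 0 0;1 -.049 .037 0 0 0 0;1 -.071 .065 0 0 0 0;1 -.087 .096 0 0 0 0;1 -.098 .129 0 0 0 0;1 -.103 .163 0 0 0 0;1 -.102 .198 0 0 0 0;1 -.094 .232 0 0 0 0;1 -.081 .265 0 0 0 0;1 -.063 .294 0 0 0 0;1 -.039 .32 0 0 0 0;1 -.039 .32 0 0 0 0'
python3 arc.py .521 -.190 70 80 90 100 110 120 130 140 150 160 170
```

```text
t: 19.7
eef_pos: [0.5482, -0.1368, 0.1262]
ee_rot: [3.141, -0.001, -2.916]
force: [-2.2, -0.6, 5.3]
width: 0.021
now angle 62.9 r 0.0597
t 19.7 tcp [ 0.5482 -0.1368  0.1262] rpy [ 3.141e+00 -1.000e-03 -2.916e+00] F [-2.2 -0.6  5.3] w 0.021
[0.019 0.015 0.   ]
[0.05  0.032 0.   ]
[0.083 0.042 0.   ]
[0.118 0.047 0.   ]
[0.153 0.046 0.   ]
[0.187 0.039 0.   ]
[0.219 0.026 0.   ]
[0.249 0.007 0.   ]
[ 0.275 -0.016  0.   ]
[ 0.296 -0.044  0.   ]
[ 0.312 -0.074  0.   ]
```

```bash
python3 -m inch '1 .019 .015 0 0 0 0;1 .05 .032 0 0 0 0;1 .083 .042 0 0 0 0;1 .118 .047 0 0 0 0;1 .153 .046 0 0 0 0;1 .187 .039 0 0 0 0;1 .219 .026 0 0 0 0;1 .249 .007 0 0 0 0;1 .275 -.016 0 0 0 0;1 .296 -.044 0 0 0 0;1 .312 -.074 0 0 0 0;1 .312 -.074 0 0 0 0'
python3 arc.py .521 -.190 180 190 200 206 210 213.5
```

```text
t: 20.9
eef_pos: [0.4621, -0.1821, 0.1261]
ee_rot: [-3.141, -0.002, -2.917]
force: [-2.6, -1.8, 6.6]
width: 0.0214
now angle 172.4 r 0.0594
t 20.9 tcp [ 0.4621 -0.1821  0.1261] rpy [-3.141e+00 -2.000e-03 -2.917e+00] F [-2.6 -1.8  6.6] w 0.0214
[ 0.01  -0.025  0.   ]
[ 0.014 -0.059  0.   ]
[ 0.013 -0.094  0.   ]
[ 0.009 -0.115  0.   ]
[ 0.006 -0.128  0.   ]
[ 0.002 -0.14   0.   ]
```

```bash
python3 -m inch '1 .01 -.025 0 0 0 0;1 .014 -.055 0 0 0 0;1 .013 -.085 0 0 0 0;1 .01 -.11 0 0 0 0;1 .007 -.126 0 0 0 0;1 .005 -.131 0 0 0 0;1 .005 -.131 0 0 0 0;1 .005 -.131 0 0 0 0'
python3 arc.py .521 -.190 213.5 
python3 - <<'E'
from h import *
s,f=grab('wrist','w11.png');s,f=grab('scene','s11.png')
cv2.imwrite('pics/s11c.png',cv2.resize(f['img'][130:270,180:420,::-1],None,fx=3.3,fy=3.3,interpolation=cv2.INTER_CUBIC))
E
```

```text
t: 21.7
eef_pos: [0.47, -0.2203, 0.1262]
ee_rot: [-3.141, -0.002, -2.916]
force: [-0.7, -2.2, 5.9]
width: 0.0209
now angle -149.3 r 0.0594
t 21.7 tcp [ 0.47   -0.2203  0.1262] rpy [-3.141e+00 -2.000e-03 -2.916e+00] F [-0.7 -2.2  5.9] w 0.0209
[-0.001 -0.01   0.   ]
```

View pics/w11.png

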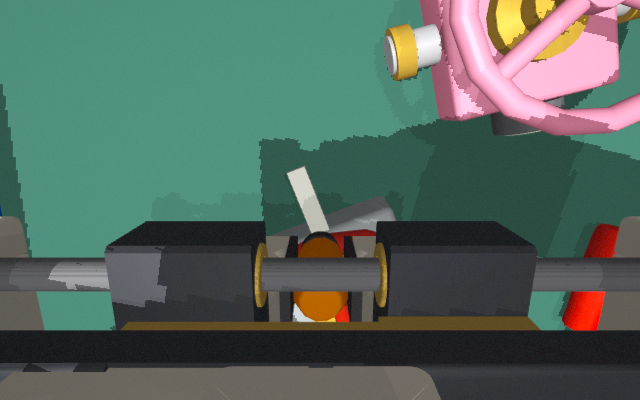

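View pics/s11c.png

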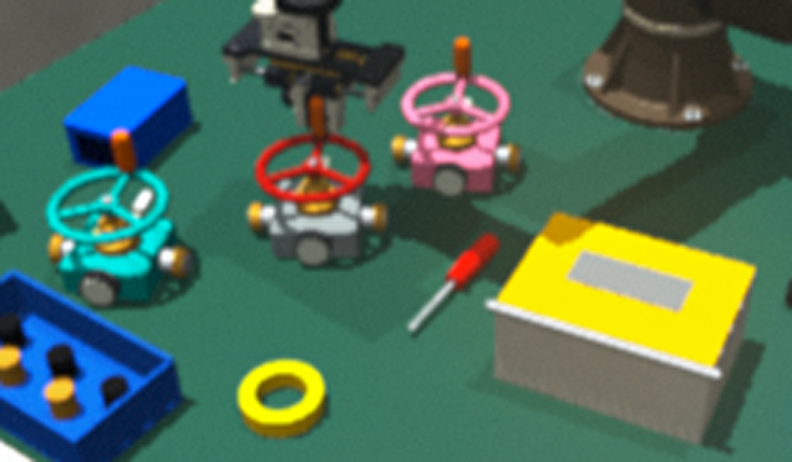

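```bash
python3 -m inch '1 -.002 -.005 0 0 0 0;1 -.003 -.008 0 0 0 0;1 -.003 -.008 0 0 0 0;1 -.003 -.008 0 0 0 0;1 -.003 -.008 0 0 0 0;1 -.003 -.008 0 0 0 0'
python3 arc.py .521 -.190 213.5 
python3 - <<'E'
from h import *
s,f=grab('wrist','w12.png'); s,f=grab('scene','s12.png'); W=worldpts(f)
hsv=cv2.cvtColor(f['img'],cv2.COLOR_RGB2HSV);H,S,V=[hsv[...,i].astype(int) for i in range(3)]
m=(H>20)&(H<32)&(S>150)&(V>120)
m=cv2.erode(m.astype(np.uint8),np.ones((3,3)))>0
m&=(W[...,0]>.4)&(W[...,0]<.62)&(W[...,1]>.08)&(W[...,1]<.35)&(W[...,2]>.06)
P=W[m];A=np.c_[P[:,:2]-[.512,.21],np.ones(len(P))];k,*_=np.linalg.lstsq(A,P[:,2],rcond=None);print('flap',k)
s=arm.get_state(); print(s['t'],s['q'],np.abs(s['qd']).max())
a=cv2.imread('pics/w9.png')[140:340,220:420];b=cv2.imread('pics/w12.png')[140:340,220:420]
cv2.imwrite('pics/cmp.png',cv2.resize(np.hstack([a,b]),None,fx=2,fy=2))
E
```

```text
t: 22.4
eef_pos: [0.4711, -0.2222, 0.1262]
ee_rot: [-3.142, -0.002, -2.916]
force: [-2.3, 0.1, 7.8]
width: 0.0213
now angle -147.1 r 0.0594
t 22.4 tcp [ 0.4711 -0.2222  0.1262] rpy [-3.142e+00 -2.000e-03 -2.916e+00] F [-2.3  0.1  7.8] w 0.0213
[ 0.001 -0.003  0.   ]
flap [0.00215563 0.00233397 0.10596873]
22.5 [-6.31249704e-02  2.20967445e-01 -4.84246844e-01  9.36251053e-04
 -8.67913739e-01 -1.28305490e+00] 0.0014776576156414613
```

View pics/cmp.png

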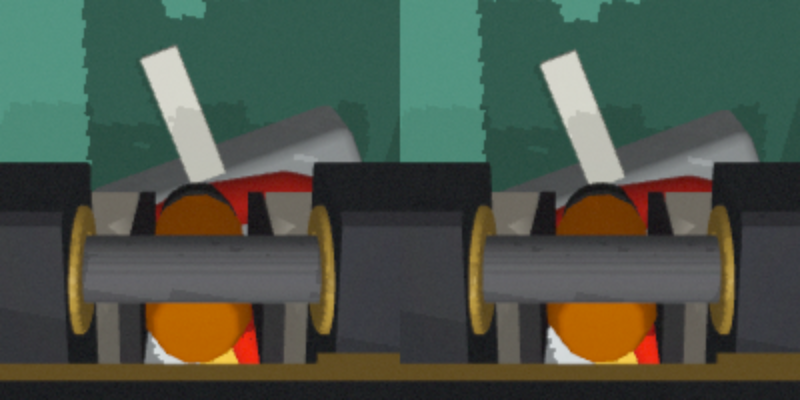

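At the stop (left) and now (right), the handle and pointer line up the same way. The flap slope is about 0.002, the arm is at rest and the grip is holding, so I'm handing the job in.

```bash
python3 -c "
from h import *
arm.job_done(); shares([])"
```

```text
the job is handed in; nothing more can be done
the job is handed in; nothing more can be done
```

I shut the flap, turned the red valve wheel clockwise to its stop, backed it off two turns and handed the job in at about 22.5 s, still gripping the handle.

- **Flap:** I pushed it down until it resisted firmly. Depth readings afterwards put the plate flat at 106 mm with a slope of about 0.002 rad, and the same just before handing in.
- **Stop:** the wheel started about 0.74 turns open. At the stop the force against the handle rose from about 3 N to over 20 N, with the handle above the white pointer.
- **Two turns open:** the final hand angle matched the angle at the stop to within about 1° after two full counter-clockwise turns. The wrist pictures at the stop and at the end agree.
- **Grip:** the fingers stood at 21 mm on the 22 mm handle with 25 N commanded. I did not measure the finger contact force itself.
- **Bystanders:** the ones in view in the late scene pictures looked unmoved. I checked that by eye only, not by measuring.
- **One odd reading:** the vertical wrist force crept up to about 8 N by the end, far below the limits. I did not look into why.

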